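# Size a coat-rail collar on the step gauge and put it away

## Task

One coat-rail collar lies in the pale blue dish: slide it down over the stepped taper gauge with a light push until it stops square and snug, and read the mark it stops at. Then lift it off and put it away lying flat in the tray compartment that has as many pips as the mark has grooves. Don't force the collar, and leave the two collars on the cork mat and the other things where they are.

Things in the scene. Friction and masses are not known exactly. Their poses are not given: they have to be found in the camera images.
- collar_a: steel coat-rail collar: a plain ring, 40 mm outside diameter, 20 mm high, 90 to 160 g, a dark set-screw dot on its side. The three collars are alike outside; bores are 18, 22 and 26 mm, one of each, and the names do not say which. Origin: centre of the underside on the axis; z along the axis, up
- collar_b: steel coat-rail collar: a plain ring, 40 mm outside diameter, 20 mm high, 90 to 160 g, a dark set-screw dot on its side. The three collars are alike outside; bores are 18, 22 and 26 mm, one of each, and the names do not say which. Origin: centre of the underside on the axis; z along the axis, up
- collar_c: steel coat-rail collar: a plain ring, 40 mm outside diameter, 20 mm high, 90 to 160 g, a dark set-screw dot on its side. The three collars are alike outside; bores are 18, 22 and 26 mm, one of each, and the names do not say which. Origin: centre of the underside on the axis; z along the axis, up
- dish: pale blue ceramic key dish, loose, 164 mm across the rim, 21 mm high; flat inner floor 130 mm across, 5 mm above the table. The collar to be sized lies in it near the middle, flat; the other two collars lie on a 5 mm cork mat behind the gauge. Origin: centre of the underside
- gauge: stepped taper gauge fixed to the table: dark base disc 90 mm across, 13 mm high, with an upright aluminium mandrel to 90 mm. Below an 8 mm tall nose it widens downwards in three lands of 16-17, 20-21 and 24-25 mm diameter, then a 30 mm stem, joined by 45-degree shoulders. A steady downward push of 5 to 8 N, kept up for half a second, seats a collar; a contact force over 20 N scores the gauge. Origin: centre of the foot, z up
- gauge_tip (a point): top of the mandrel on its axis, 90 mm above the foot, 8 mm across. A collar has only 0.5 to 1 mm play on the land above its stop: held off-centre it rubs or hangs on a shoulder it ought to pass. It is then pushed sideways, away from the side that rubs; give way with that push and it goes on down
- gauge_mark1 (a point): the point on the gauge's axis, 73 mm above its foot, where the underside of a collar with 18 mm bore stops on the shoulder when it is fully down and square; one dark groove runs round the mandrel 3 mm and more below this level (uppermost mark)
- gauge_mark2 (a point): the point on the gauge's axis, 59 mm above its foot, where the underside of a collar with 22 mm bore stops on the shoulder when it is fully down and square; two dark grooves run round the mandrel 3 mm and more below this level (middle mark)
- gauge_mark3 (a point): the point on the gauge's axis, 45 mm above its foot, where the underside of a collar with 26 mm bore stops on the shoulder when it is fully down and square; three dark grooves run round the mandrel 3 mm and more below this level (lowest mark)
- tray: walnut sorting tray fixed to the table, 150 mm (x) by 204 mm (y), 16 mm high, floor 4 mm thick; three long compartments side by side along y, open on top. On the broad front edge (its -x side, towards the robot) stand small round steel pips: one before the compartment at the +y end, two before the middle one, three before the one at the -y end. Origin: centre of the underside
- tray_pip1 (a point): centre of the inner floor of the tray's one-pip compartment (+y end of the tray, on the left seen from the robot), for the collars that stop at the one-groove mark; x runs along the compartment (122 mm), y across it (60 mm), walls 12 mm above this floor
- tray_pip2 (a point): centre of the inner floor of the tray's two-pip compartment (middle), for the collars that stop at the two-groove mark; x runs along the compartment (122 mm), y across it (60 mm), walls 12 mm above this floor
- tray_pip3 (a point): centre of the inner floor of the tray's three-pip compartment (-y end of the tray, on the right seen from the robot), for the collars that stop at the three-groove mark; x runs along the compartment (122 mm), y across it (60 mm), walls 12 mm above this floor
- hammer: small tack hammer lying behind the tray and the gauge, 230 mm long; leave it. Origin: underside, middle of its length
- clamp: aluminium corner clamp with spring clip, 75 mm square, 37 mm high, behind the dish; leave it. Origin: centre of the underside
- hook: chrome adhesive hook lying on its 60 by 36 mm plate, 35 mm high, in front of the gauge; leave it. Origin: centre of the underside
- pencil: pencil, 8 mm thick, 158 mm long, lying in front of the dish; leave it. Origin: centre of the underside
- tape: tape measure standing on edge, 66 by 38 mm, 62 mm high, in front of the tray; leave it. Origin: centre of the underside
There are look-alikes about, which are no part of the job. Leave any green or orange look-alike of the collar_b alone.

How it is judged:
By the outcome, as a careful person would: the job done as asked, in the order asked, and still so for the second after the job is handed in, with the robot touching nothing.
It also fails if it takes over 45 s, if anything falls off the work surface, if the arm or the gripper's body presses on something with over 40 N, if the wrist force passes 120 N, or if a joint passes its speed limit or range.

## Robot

A 6-joint arm with a two-finger parallel gripper is mounted at the origin on the work surface. World frame = base frame: x ahead of the robot, y to its left, z up, the work surface at z = 0. Lengths are in mm, angles in rad, forces in N, time in s.
With the tool pointing down it reaches from about 350 to 775 mm from the base axis. Payload 7.3 kg.
Tool frame: the origin (TCP) lies at the centre of the arm's flange, where the gripper is bolted on; the fingertips stand 178 mm ahead of it and the grasp point (between the pads) lies 159 mm ahead of it; z points along the fingers, y is the direction in which the jaws open and shut (so a half turn about z gives the same grasp; the last joint's range is limited). The gripper opens to 92 mm and grips with 3 to 60 N. Pads are 19 mm wide; open, the fingers measure 130 mm over their backs; the gripper's body (75 mm by 190 mm) begins 47 mm behind the grasp point.
Start: joints at [-1.353, 0.342, 1.524, -0, 1.275, -0.146], TCP at [186.829, -490.635, 404.741] pointing down, gripper open.
Joint ranges: [-2.53, 2.53], [-0.77, 2.02], [0.04, 2.7], [-1, 4.14], [0.28, 2.66], [-3.11, 3.11]. Speed limits (rad/s): [2.57, 2.57, 3.14, 3.14, 3.14, 3.14].

## Interface

Orientations are given as [roll, pitch, yaw] about the fixed x, y, z axes, in that order (R = Rz(yaw) Ry(pitch) Rx(roll)).
In Python, from plant import get_obs, capture, close_job gives the robot as it stands. The module is installed in compiled form; this text tells all that it offers.
- The arm moves only by the shell command python3 -m pendant 'ROWS'. ROWS is JSON, a list of rows, each a list of 3 entries, a list of its own where there are three numbers: the shift along the tool's x, y, z in m, then the turn, a rotation vector about the tool's x, y, z in rad, then the finger opening in m, from 0 to 0.0918. In form: [[[tx, ty, tz], [wx, wy, wz], fingers], ...]. A call has 1 to 10 rows; each row is the pose to reach, as a shift and turn from the pose commanded when the call began, along the tool's axes at that moment; what a row does not reach only later rows make up. A row lasts 1/12 s, in which the tool goes at most 41.7 mm and 7.16 degrees, less where a joint would pass 70% of its speed; a pose out of reach is approached as far as the arm can. A call with a gripper value outside its range is refused whole. The fingers move at their own pace and stop on an object; the grip force is fixed at half the most. Time passes only in rows, so rows that repeat a pose let the fingers close. It gives the time, the measured TCP pose, the force and the opening at its end, in the units of the state.
- get_obs(): the state, without advancing time (a new reading comes with each control period).
- capture(name): name is "scene" or "side" or "wrist"; returns a dict with "color" (400x640x3 uint8, red, green, blue), "mtx" (3x3 intrinsics, pixels), "rvec" (rotation vector, rad) and "tvec" (3), from world to camera coordinates, as OpenCV has them. Camera axes: x right, y down, z forward; pixel columns grow to the right and rows downward; lengths in mm; the calibration is good to about 2 mm. A picture is of the moment at which its call begins. There is no depth.
- close_job(): hands the job in, once; it reports no verdict.
The state is a dict: "time": time; "joint_positions": joint angles; "dq": joint speeds; "tau": joint torques, N m; "tool_pos": TCP position; "tcp_rot": TCP orientation; "contact_force": force on the tool from outside, world axes, zero at the start; "moment": the same for the moment, N m; "grip_width": finger opening in mm.
Only numpy, scipy, OpenCV 4.12 (cv2) and the standard library are available. Lean on these libraries where they do the work, as an engineer would, in place of code of your own. Each camera call takes 0.05 s, during which the arm holds its last target. There are 200 camera calls.

## Working session

There is one attempt and no reset: what is moved stays moved. The work goes in short steps, Python scripts to look and compute and a shell command to move; the robot and the scene stay as the last step left them, time stands still between calls to the robot, and variables do not carry over. Pictures are saved under pics/ and viewed, about 8 in all and at most 12, crops included, and the job is handed in when it is done.

```bash
mkdir -p pics
cat > h.py <<'E'
import numpy as np, cv2, json
from plant import get_obs, capture
from scipy.spatial.transform import Rotation as R
def cam(n,save=None):
    c=capture(n)
    if save:
        cv2.imwrite(save,c["color"][:,:,::-1])
    return c
def ray(c,u,v):
    p=cv2.undistortPoints(np.array([[[u,v]]],float),c["mtx"],None)[0,0]
    Rm=cv2.Rodrigues(np.array(c["rvec"],float))[0]
    o=-Rm.T@np.ravel(c["tvec"]); d=Rm.T@np.array([p[0],p[1],1]); return o,d
def onz(c,u,v,z):
    o,d=ray(c,u,v); return o+d*(z-o[2])/d[2]
def proj(c,P):
    return cv2.projectPoints(np.array(P,float).reshape(-1,1,3),np.array(c["rvec"],float),np.array(c["tvec"],float),c["mtx"],None)[0][:,0]
def save(c,f):
    import pickle; pickle.dump(c,open(f,'wb'))
E
python3 - <<'E'
from h import *
print(get_obs())
for n in("scene","side"):
    c=cam(n,f"pics/{n}0.png"); save(c,f"{n}0.pkl")
    print(n,-cv2.Rodrigues(np.array(c["rvec"],float))[0].T@np.ravel(c["tvec"]))
E
```

```text
{'time': 0.0, 'joint_positions': array([-1.35299754e+00,  3.42749209e-01,  1.52497692e+00, -7.45074255e-06,
        1.27540335e+00, -1.46024823e-01]), 'dq': array([-0.00078502, -0.00013574, -0.00025882,  0.00097885, -0.00059896,
       -0.00077293]), 'tau': array([-3.32038595e-03, -4.31248498e+01, -2.44220906e+01,  7.13252812e-02,
        5.60352893e-02, -1.56953715e-04]), 'tool_pos': array([ 186.80287132, -490.51406016,  404.04500028]), 'tcp_rot': array([-3.14007115e+00, -2.16569300e-04,  3.63825617e-01]), 'contact_force': array([-0.07467155, -0.0330938 , -0.41882011]), 'moment': array([-0.0297508 ,  0.01462679,  0.0250942 ]), 'grip_width': 91.74293949938985}
scene [ 921.25826489 -510.36189641 1030.71526005]
side [480.15331239 650.40901347 756.2031331 ]
```

View pics/scene0.png

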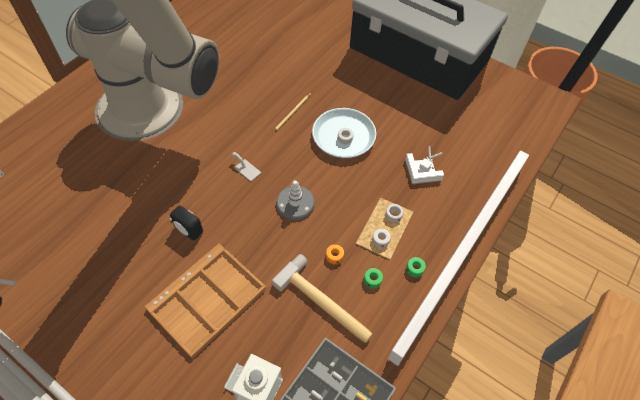

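View pics/side0.png

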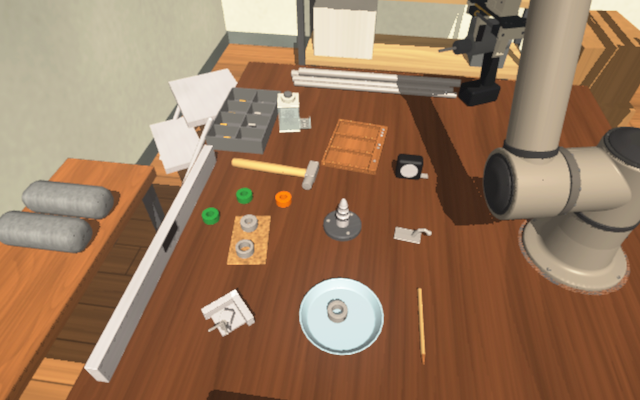

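The scene view shows the collar in the dish at about (345,134), the gauge at (295,200) and the tray at (205,300). The side view shows the collar at (338,310) and the gauge tip at (343,200). I'll enlarge both.

Run:
```python
import cv2,numpy as np
a=cv2.imread("pics/scene0.png");b=cv2.imread("pics/side0.png")
def cr(im,x,y,w,h,s):return cv2.resize(im[y:y+h,x:x+w],(w*s,h*s),interpolation=cv2.INTER_CUBIC)
top=np.hstack([cr(a,270,100,114,130,4)[:,:400],cr(b,293,190,100,165,4)[:520,:400]])
top=np.hstack([cr(a,265,170,70,50,5)[:250,:350],cr(a,305,105,80,50,5)[:250,:400]])
bot=np.hstack([cr(b,310,190,70,52,5)[:,:350],cr(b,298,275,80,52,5)[:,:400]])
cv2.imwrite("pics/crop1.png",np.vstack([top,bot]))
```

```text
(no output)
```

View pics/crop1.png

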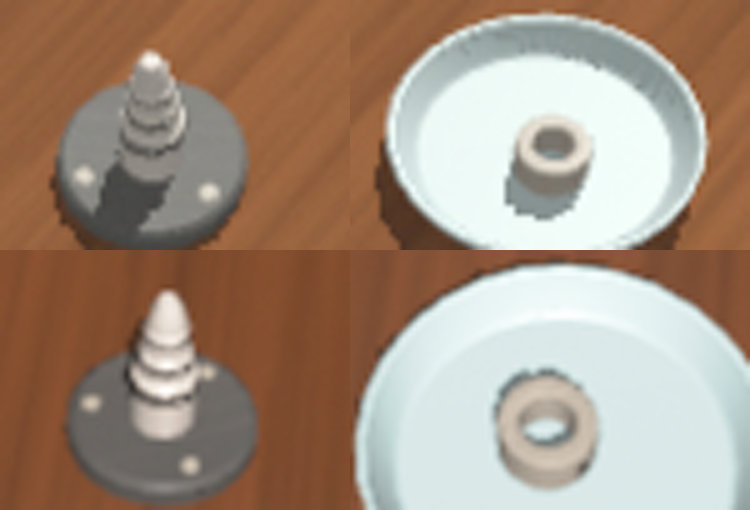

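Run:
```python
from h import *; import pickle
a=pickle.load(open("scene0.pkl","rb"));b=pickle.load(open("side0.pkl","rb"))
r=lambda p:np.round(p,1)
print("collar",r(onz(a,345.2,133.2,25)),r(onz(b,337,308.8,25)))
print("tip",r(onz(a,294.8,180.8,89)),r(onz(b,343.2,198.2,89)))
print("base",r(onz(a,295,201.2,13)),r(onz(b,342,223.4,13)))
for q in[(220,246),(264,287),(192,355),(147,307)]:print("tray",r(onz(a,*q,16)))
for q in[(337,121),(387,123),(378,173),(323,164)]:print("tray",r(onz(b,*q,16)))
o=get_obs();print(R.from_euler('xyz',o['tcp_rot']).as_matrix().round(3))
c=cam("wrist","pics/w0.png");print(-cv2.Rodrigues(np.array(c["rvec"],float))[0].T@np.ravel(c["tvec"]),cv2.Rodrigues(np.array(c["rvec"],float))[0].round(3),c["mtx"])
```

```text
collar [504.7 236.4  25. ] [507.1 235.2  25. ]
tip [518.1   7.2  89. ] [522.2  -2.4  89. ]
base [521.1   2.7  13. ] [521.2   5.8  13. ]
tray [ 459.9 -191.6   16. ]
tray [ 599.2 -209.6   16. ]
tray [ 575.5 -404.3   16. ]
tray [ 433.4 -386.9   16. ]
tray [ 579.  -395.3   16. ]
tray [ 429.3 -406.7   16. ]
tray [ 445.8 -178.9   16. ]
tray [ 593.8 -194.    16. ]
[[ 0.935  0.356 -0.   ]
 [ 0.356 -0.935  0.001]
 [ 0.    -0.001 -1.   ]]
[ 258.35472171 -462.75797373  384.3506433 ] [[ 0.356 -0.934 -0.001]
 [-0.895 -0.342  0.287]
 [-0.269 -0.101 -0.958]] [[282.48964513   0.         323.38939334]
 [  0.         282.48964513 198.30146817]
 [  0.           0.           1.        ]]
```

```bash
python3 -m pendant '[[[0.488,-0.343,0.02],[0,0,-1.207],0.0918],[[0.488,-0.343,0.02],[0,0,-1.207],0.0918],[[0.488,-0.343,0.02],[0,0,-1.207],0.0918],[[0.488,-0.343,0.02],[0,0,-1.207],0.0918],[[0.488,-0.343,0.02],[0,0,-1.207],0.0918],[[0.488,-0.343,0.02],[0,0,-1.207],0.0918],[[0.488,-0.343,0.02],[0,0,-1.207],0.0918],[[0.488,-0.343,0.02],[0,0,-1.207],0.0918],[[0.488,-0.343,0.02],[0,0,-1.207],0.0918],[[0.488,-0.343,0.02],[0,0,-1.207],0.0918]]'
```

```text
time: 0.98
tool_pos: [420.6, -143.6, 390.7]
tcp_rot: [3.142, 0.0, 1.577]
contact_force: [2.0, -0.1, 0.2]
grip_width: 92.0
```

```bash
python3 -m pendant '[[[0.147,0.100,0],[0,0,0],0.06],[[0.147,0.100,0],[0,0,0],0.06],[[0.147,0.100,0],[0,0,0],0.06],[[0.147,0.100,0],[0,0,0],0.06],[[0.147,0.100,0],[0,0,0],0.06],[[0.147,0.100,0],[0,0,0],0.06],[[0.147,0.100,0],[0,0,0],0.06]]'
python3 - <<'E'
from h import *
c=cam("wrist","pics/w1.png");save(c,"w1.pkl")
print(get_obs()['tool_pos'],get_obs()['tcp_rot'])
print(proj(c,[[521,3,89],[521,3,13]]))
E
```

```text
time: 1.57
tool_pos: [519.9, 1.6, 390.2]
tcp_rot: [-3.14, 0.0, 1.573]
contact_force: [0.4, -0.0, -0.1]
grip_width: 60.6
[519.56636792   0.83343526 390.34452826] [-3.14025521e+00  4.84724835e-04  1.57098481e+00]
[[325.91587636 190.800564  ]
 [325.51526016 175.35932092]]
```

View pics/w1.png

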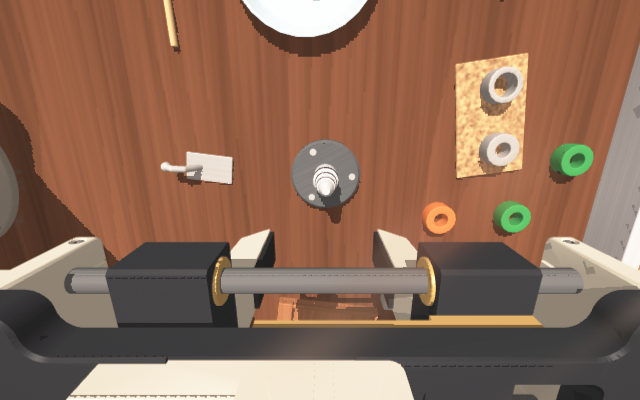

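The wrist view shows the gauge base centred near (325,174) and the tip near (326,190), which puts the gauge at about (520.7,4). Next I'll move over the dish.

```bash
python3 -m pendant '[[[0.235,-0.0135,0],[0,0,0],0.06],[[0.235,-0.0135,0],[0,0,0],0.06],[[0.235,-0.0135,0.03],[0,0,0],0.06],[[0.235,-0.0135,0.06],[0,0,0],0.06],[[0.235,-0.0135,0.09],[0,0,0],0.06],[[0.235,-0.0135,0.12],[0,0,0],0.06],[[0.235,-0.0135,0.12],[0,0,0],0.06],[[0.235,-0.0135,0.12],[0,0,0],0.06],[[0.235,-0.0135,0.12],[0,0,0],0.06]]'
python3 - <<'E'
from h import *
c=cam("wrist");save(c,"w2.pkl")
o=get_obs();print(o['tool_pos'],o['tcp_rot'])
print(proj(c,[[506,236,25],[506,236,5],np.r_[o['tool_pos'][:2],25]]))
w1=cv2.imread("pics/w1.png")[130:230,270:380]
cv2.imwrite("pics/w2.png",np.hstack([cv2.resize(c["color"][:,:,::-1][:200,240:440],(500,500),interpolation=2),cv2.resize(w1,None,fx=2.5,fy=5,interpolation=2)]))
E
```

```text
time: 2.37
tool_pos: [506.1, 235.3, 269.5]
tcp_rot: [-3.138, 0.002, 1.571]
contact_force: [0.9, 0.3, 0.2]
grip_width: 60.0
[506.95335406 234.95822888 271.27451749] [-3.14148234e+00  6.67094903e-04  1.56979972e+00]
[[325.53843003 208.90841717]
 [325.4690672  201.75507716]
 [326.66868341 210.0832889 ]]
```

View pics/w2.png

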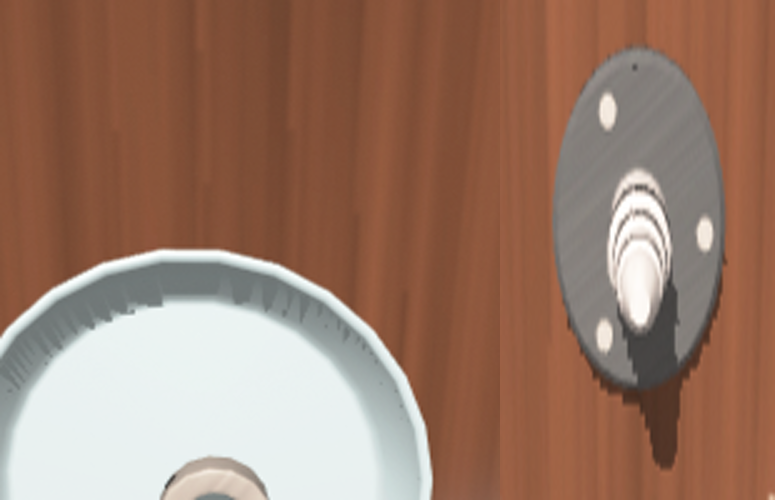

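Run:
```python
from h import *; import pickle
c=pickle.load(open("w2.pkl","rb"));a=pickle.load(open("w1.pkl","rb"))
r=lambda p:np.round(p,1)
print("collar far edge",r(onz(c,326.2,182.8,25)),"left/right @z25 y?",proj(c,[[486,236,25],[526,236,25]]))
def px(X,Y): return (X-500+.5)/2.5-.5+270,(Y+.5)/5-.5+130
for n,X,Y,z in[("base-y edge",641,386,13),("base+y edge",636,45,0),("L",554,215,13),("R",723,215,13),("tip -y edge",641,335,85),("tip ctr",641,312,90)]:print(n,r(onz(a,*px(X,Y),z)))
```

```text
collar far edge [506.5 258.5  25. ] left/right @z25 y? [[301.73198286 208.8625178 ]
 [349.36005812 208.95434581]]
base-y edge [522.  -39.7  13. ]
base+y edge [519.   48.4   0. ]
L [477.    6.5  13. ]
R [563.9   6.7  13. ]
tip -y edge [521.3  -4.4  85. ]
tip ctr [521.2   2.   90. ]
```

```bash
python3 -m pendant '[[[0.002,-0.0005,0.02],[0,0,1.245],0.06],[[0.002,-0.0005,0.04],[0,0,1.245],0.06],[[0.002,-0.0005,0.04],[0,0,1.245],0.06],[[0.002,-0.0005,0.04],[0,0,1.245],0.06],[[0.002,-0.0005,0.04],[0,0,1.245],0.06],[[0.002,-0.0005,0.04],[0,0,1.245],0.06],[[0.002,-0.0005,0.04],[0,0,1.245],0.06],[[0.002,-0.0005,0.04],[0,0,1.245],0.06],[[0.002,-0.0005,0.04],[0,0,1.245],0.06],[[0.002,-0.0005,0.04],[0,0,1.245],0.06]]'
python3 -m pendant '[[[0,0,0],[0,0,0.326],0.06],[[0,0,0],[0,0,0.326],0.06],[[0,0,0],[0,0,0.326],0.06],[[0,0,0.015],[0,0,0.326],0.06],[[0,0,0.03],[0,0,0.326],0.06],[[0,0,0.041],[0,0,0.326],0.06],[[0,0,0.041],[0,0,0.326],0.06]]'
```

```text
time: 3.25
tool_pos: [507.4, 236.4, 233.6]
tcp_rot: [3.141, -0.005, 0.317]
contact_force: [0.1, 0.2, -0.0]
grip_width: 59.9
time: 3.83
tool_pos: [506.4, 236.7, 189.6]
tcp_rot: [3.141, 0.001, -0.002]
contact_force: [-0.3, -0.6, -1.0]
grip_width: 60.0
```

```bash
python3 -m pendant '[[[0,0,0],[0,0,0],0.05],[[0,0,0],[0,0,0],0.045],[[0,0,0],[0,0,0],0.042],[[0,0,0],[0,0,0],0.039],[[0,0,0],[0,0,0],0.037],[[0,0,0],[0,0,0],0.037],[[0,0,0],[0,0,0],0.037],[[0,0,0],[0,0,0],0.037]]'
python3 -m pendant '[[[0,0,0],[0,0,0],0.045],[[0,0,0],[0,0,0],0.05],[[0,0,0],[0,0,0],0.06],[[0,0,0],[0,0,0],0.06],[[0,0,-0.02],[0,0,0],0.06],[[0,0,-0.03],[0,0,0],0.06]]'
```

```text
time: 4.5
tool_pos: [506.4, 238.2, 190.7]
tcp_rot: [3.141, -0.002, 0.0]
contact_force: [-0.2, -3.7, 7.1]
grip_width: 39.0
time: 5.0
tool_pos: [506.1, 238.6, 220.5]
tcp_rot: [-3.141, -0.0, -0.0]
contact_force: [1.2, 0.5, 0.4]
grip_width: 60.0
```

```bash
python3 -m pendant '[[[0,0,0],[0,0,-1.245],0.06],[[0,0,0],[0,0,-1.245],0.06],[[0,0,0],[0,0,-1.245],0.06],[[0,0,0],[0,0,-1.245],0.06],[[0,0,0],[0,0,-1.245],0.06],[[0,0,0],[0,0,-1.245],0.06],[[0,0,0],[0,0,-1.245],0.06],[[0,0,0],[0,0,-1.245],0.06],[[0,0,0],[0,0,-1.245],0.06],[[0,0,0],[0,0,-1.245],0.06]]'
python3 -m pendant '[[[0,0,0],[0,0,-0.326],0.06],[[0,0,0.01],[0,0,-0.326],0.06],[[0,0,0.02],[0,0,-0.326],0.06],[[0,0,0.033],[0,0,-0.326],0.06],[[0,0,0.033],[0,0,-0.326],0.05],[[0,0,0.033],[0,0,-0.326],0.045],[[0,0,0.033],[0,0,-0.326],0.037],[[0,0,0.033],[0,0,-0.326],0.037],[[0,0,0.033],[0,0,-0.326],0.037],[[0,0,0.033],[0,0,-0.326],0.037]]'
python3 - <<'E'
from h import *
P=[get_obs()['tool_pos'] for _ in range(1)];print(P)
E
```

```text
time: 5.83
tool_pos: [506.1, 238.5, 220.0]
tcp_rot: [3.141, -0.0, 1.251]
contact_force: [-0.9, 0.1, -0.5]
grip_width: 60.3
time: 6.67
tool_pos: [506.3, 238.5, 187.5]
tcp_rot: [3.14, -0.0, 1.571]
contact_force: [0.1, -0.4, 2.3]
grip_width: 38.8
[array([506.32636824, 238.49920163, 187.54768375])]
```

```bash
python3 -m pendant '[[[0,0,-0.02],[0,0,0],0.037],[[0,0,-0.05],[0,0,0],0.037],[[0,0,-0.09],[0,0,0],0.037],[[0,0,-0.13],[0,0,0],0.037],[[-0.035,0.0145,-0.13],[0,0,0],0.037],[[-0.075,0.0145,-0.13],[0,0,0],0.037],[[-0.115,0.0145,-0.13],[0,0,0],0.037],[[-0.155,0.0145,-0.13],[0,0,0],0.037],[[-0.195,0.0145,-0.13],[0,0,0],0.037],[[-0.2345,0.0145,-0.13],[0,0,0],0.037]]'
python3 -m pendant '[[[0,0,0],[0,0,0],0.037],[[0,0,0],[0,0,0],0.037],[[0,0,0],[0,0,0],0.037]]'
python3 - <<'E'
from h import *
a=cam("scene");b=cam("side");w=cam("wrist")
for n,c in zip("abw",(a,b,w)): save(c,f"{n}3.pkl")
o=get_obs();print(o['tool_pos'],o['contact_force'],o['grip_width'])
t=o['tool_pos'].copy();
print([proj(c,[t-[0,0,162.5],[520.8,4,90]]) for c in (a,b,w)])
f=lambda c,x,y:cv2.resize(c["color"][y:y+75,x:x+66,::-1],(396,450),interpolation=2)
cv2.imwrite("pics/g3.png",np.hstack([f(a,262,125),f(b,310,150)]))
E
```

```text
time: 7.5
tool_pos: [520.0, 2.1, 316.9]
tcp_rot: [3.142, 0.0, 1.571]
contact_force: [0.2, 0.4, -1.9]
grip_width: 38.9
time: 7.75
tool_pos: [520.4, 3.9, 316.7]
tcp_rot: [-3.141, -0.0, 1.57]
contact_force: [0.4, 0.9, -1.8]
grip_width: 38.7
[520.42349735   5.17747436 316.69878532] [ 0.46168785  0.49123191 -1.77706888] 38.68501455802271
[array([[294.76259016, 164.36740285],
       [294.89495471, 182.0737689 ]]), array([[344.86012166, 179.17669277],
       [343.54330913, 200.00116994]]), array([[325.23582074, 257.61047208],
       [325.24455192, 218.89403378]])]
```

View pics/g3.png

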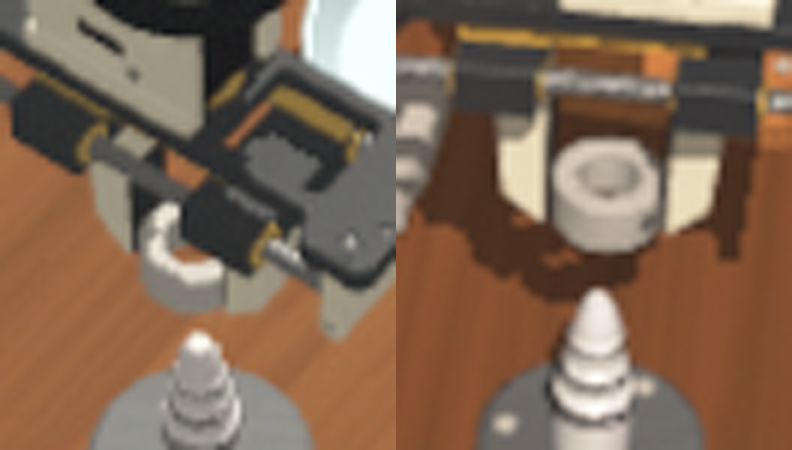

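```bash
python3 -m pendant '[[[0,0,0.02],[0,0,0],0.037],[[0,0,0.04],[0,0,0],0.037],[[0,0,0.052],[0,0,0],0.037],[[0,0,0.056],[0,0,0],0.037],[[0,0,0.056],[0,0,0],0.037]]'
python3 -m pendant '[[[0,0,0.001],[0,0,0],0.037],[[0,0,0.002],[0,0,0],0.037],[[0,0,0.002],[0,0,0],0.037]]'
```

```text
time: 8.32
tool_pos: [520.3, 4.9, 259.9]
tcp_rot: [-3.139, -0.0, 1.572]
contact_force: [-1.3, -0.4, -1.7]
grip_width: 38.7
time: 8.57
tool_pos: [520.7, 4.1, 259.4]
tcp_rot: [3.14, 0.0, 1.571]
contact_force: [0.4, 0.4, -1.5]
grip_width: 38.8
```

```bash
python3 -m pendant '[[[0,0,0.001],[0,0,0],0.037],[[0,0,0.002],[0,0,0],0.037],[[0,0,0.002],[0,0,0],0.037]]'
python3 -m pendant '[[[0,0,0.0007],[0,0,0],0.037],[[0,0,0.0015],[0,0,0],0.037],[[0,0,0.0015],[0,0,0],0.037]]'
```

```text
time: 8.82
tool_pos: [520.5, 3.8, 256.8]
tcp_rot: [3.141, 0.0, 1.571]
contact_force: [0.8, -0.8, -1.0]
grip_width: 38.7
time: 9.07
tool_pos: [520.5, 3.8, 255.1]
tcp_rot: [-3.141, 0.0, 1.571]
contact_force: [-0.3, -0.8, -2.2]
grip_width: 39.0
```

```bash
python3 -m pendant '[[[0,0,0.0007],[0,0,0],0.037],[[0,0,0.0015],[0,0,0],0.037],[[0,0,0.0015],[0,0,0],0.037]]'
```

```text
time: 9.32
tool_pos: [520.5, 3.9, 253.6]
tcp_rot: [-3.141, 0.0, 1.571]
contact_force: [-0.2, -0.6, -1.5]
grip_width: 38.8
```

```bash
python3 -m pendant '[[[0,0,0.0007],[0,0,0],0.037],[[0,0,0.0015],[0,0,0],0.037],[[0,0,0.0015],[0,0,0],0.037]]'
python3 -m pendant '[[[0,0,0.0007],[0,0,0],0.037],[[0,0,0.0015],[0,0,0],0.037],[[0,0,0.0015],[0,0,0],0.037]]'
```

```text
time: 9.57
tool_pos: [520.5, 3.9, 252.1]
tcp_rot: [-3.142, 0.0, 1.571]
contact_force: [-0.0, 0.8, -0.9]
grip_width: 38.5
time: 9.82
tool_pos: [520.6, 3.9, 250.6]
tcp_rot: [3.141, 0.0, 1.571]
contact_force: [0.3, -0.6, -2.1]
grip_width: 38.7
```

```bash
python3 -m pendant '[[[0,0,0.001],[0,0,0],0.037],[[0,0,0.002],[0,0,0],0.037],[[0,0,0.003],[0,0,0],0.037],[[0,0,0.003],[0,0,0],0.037]]'
python3 -m pendant '[[[0,0,0.001],[0,0,0],0.037],[[0,0,0.002],[0,0,0],0.037],[[0,0,0.003],[0,0,0],0.037],[[0,0,0.003],[0,0,0],0.037]]'
```

```text
time: 10.15
tool_pos: [520.6, 3.9, 247.6]
tcp_rot: [3.141, 0.0, 1.571]
contact_force: [0.1, -0.3, -2.3]
grip_width: 38.3
time: 10.48
tool_pos: [520.6, 3.9, 244.6]
tcp_rot: [3.141, 0.0, 1.571]
contact_force: [2.1, -0.5, -1.5]
grip_width: 38.8
```

```bash
python3 -m pendant '[[[0,0,0.0007],[0,0,0],0.037],[[0,0,0.0015],[0,0,0],0.037],[[0,0,0.0015],[0,0,0],0.037]]'
python3 -m pendant '[[[0,0,0.0005],[0,0,0],0.037],[[0,0,0.001],[0,0,0],0.037],[[0,0,0.001],[0,0,0],0.037]]'
python3 -m pendant '[[[0,0,0.0005],[0,0,0],0.037],[[0,0,0.0005],[0,0,0],0.037]]'
```

```text
time: 10.73
tool_pos: [520.7, 3.9, 243.2]
tcp_rot: [3.141, 0.0, 1.571]
contact_force: [0.8, 0.2, -1.4]
grip_width: 38.9
time: 10.98
tool_pos: [520.7, 3.8, 242.3]
tcp_rot: [3.141, 0.0, 1.571]
contact_force: [1.5, 0.8, -0.4]
grip_width: 39.0
time: 11.15
tool_pos: [520.7, 3.9, 241.8]
tcp_rot: [3.141, 0.0, 1.571]
contact_force: [1.5, 0.0, -0.2]
grip_width: 38.7
```

```bash
python3 -m pendant '[[[0,0.0004,0.0003],[0,0,0],0.037],[[0,0.0004,0.0005],[0,0,0],0.037],[[0,0.0004,0.0005],[0,0,0],0.037]]'
python3 -m pendant '[[[0,0,0.0005],[0,0,0],0.037],[[0,0,0.0005],[0,0,0],0.037]]'
```

```text
time: 11.4
tool_pos: [520.9, 3.9, 241.4]
tcp_rot: [3.142, 0.0, 1.571]
contact_force: [0.6, -0.1, 3.1]
grip_width: 38.6
time: 11.57
tool_pos: [521.0, 3.9, 241.1]
tcp_rot: [3.141, 0.0, 1.571]
contact_force: [0.9, -0.7, 4.8]
grip_width: 38.8
```

```bash
python3 -m pendant '[[[0,0.0003,0],[0,0,0],0.037],[[0,0.0003,0],[0,0,0],0.037],[[0,0.0003,0],[0,0,0],0.037]]'
python3 -m pendant '[[[0,0,0.0002],[0,0,0],0.037],[[0,0,0.0002],[0,0,0],0.037],[[0,0,0.0002],[0,0,0],0.037],[[0,0,0.0002],[0,0,0],0.037]]'
python3 -c "
from h import *
a=cam('scene');b=cam('side')
for c in (a,b):print(proj(c,[[520.8,4,59],[520.8,4,79]]))
f=lambda c,x,y:cv2.resize(c['color'][y:y+75,x:x+66,::-1],(396,450),interpolation=2)
cv2.imwrite('pics/g4.png',np.hstack([f(a,262,150),f(b,310,170)]))"
```

```text
time: 11.82
tool_pos: [521.2, 3.9, 241.0]
tcp_rot: [3.141, 0.0, 1.571]
contact_force: [-0.4, -0.0, 5.3]
grip_width: 38.7
time: 12.15
tool_pos: [521.2, 3.9, 241.0]
tcp_rot: [3.141, 0.0, 1.571]
contact_force: [0.9, 0.5, 6.7]
grip_width: 38.8
[[295.04125697 189.84038469]
 [294.947624   184.86977568]]
[[343.00740942 209.5157054 ]
 [343.3502534  203.42874329]]
```

View pics/g4.png

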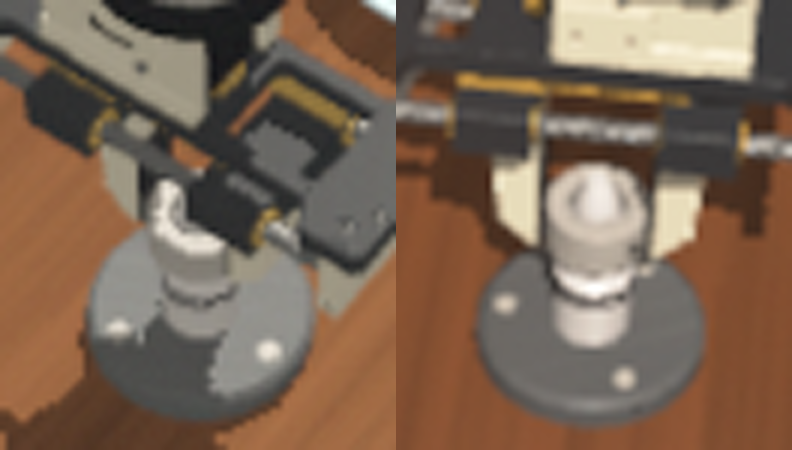

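The side view shows the collar level on the middle land with the groove pair just below it. The underside is about 59 mm, and the bore-to-outside ratio fits 22 mm. I'll hold one clean half-second push at mid-force.

```bash
python3 -m pendant '[[[0,0,-0.0002],[0,0,0],0.037],[[0,0,-0.0002],[0,0,0],0.037]]'
python3 -m pendant '[[[0,0,0],[0,0,0],0.037],[[0,0,0],[0,0,0],0.037],[[0,0,0],[0,0,0],0.037],[[0,0,0],[0,0,0],0.037],[[0,0,0],[0,0,0],0.037],[[0,0,0],[0,0,0],0.037],[[0,0,0],[0,0,0],0.037],[[0,0,0],[0,0,0],0.037]]'
```

```text
time: 12.42
tool_pos: [521.2, 3.9, 241.0]
tcp_rot: [3.141, 0.0, 1.571]
contact_force: [-0.3, 0.5, 5.7]
grip_width: 38.9
time: 13.08
tool_pos: [521.2, 3.9, 241.0]
tcp_rot: [3.141, 0.0, 1.571]
contact_force: [-0.4, 0.6, 5.7]
grip_width: 38.9
```

```bash
python3 -m pendant '[[[0,0,-0.01],[0,0,0],0.037],[[0,0,-0.04],[0,0,0],0.037],[[0,0,-0.08],[0,0,0],0.037],[[-0.02,0,-0.11],[0,0,0],0.037],[[-0.055,0,-0.13],[0,0,0],0.037],[[-0.095,0,-0.14],[0,0,0],0.037],[[-0.135,0,-0.15],[0,0,0],0.037],[[-0.175,0,-0.15],[0,0,0],0.037],[[-0.215,0,-0.15],[0,0,0],0.037],[[-0.255,0,-0.15],[0,0,0],0.037]]'
python3 -m pendant '[[[-0.04,0,0],[0,0,0.1],0.037],[[-0.045,0,0],[0,0,0.1],0.037],[[-0.045,0,0],[0,0,0.1],0.037],[[-0.045,0,0],[0,0,0.1],0.037]]'
python3 -c "
from h import *
c=cam('wrist','pics/w5.png');save(c,'w5.pkl');print(get_obs()['tool_pos'],get_obs()['tcp_rot'],proj(c,[521,-296,4]))"
```

```text
time: 13.92
tool_pos: [520.4, -252.7, 390.9]
tcp_rot: [-3.14, -0.001, 1.571]
contact_force: [1.7, -0.1, -0.9]
grip_width: 39.1
time: 14.25
tool_pos: [520.8, -295.8, 390.1]
tcp_rot: [-3.14, -0.002, 1.471]
contact_force: [0.2, 0.8, -1.1]
grip_width: 38.9
[ 521.06215827 -295.03334255  390.37137623] [-3.13996573e+00 -1.54074372e-03  1.47183622e+00] [[324.93820791 175.62141806]]
```

View pics/w5.png

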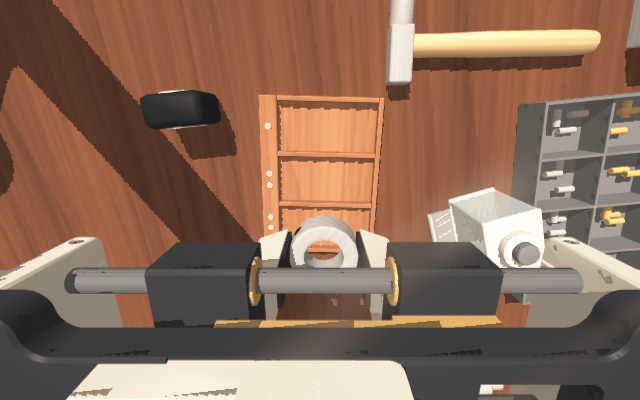

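The wrist view shows the tray's middle (two-pip) compartment between the dividers at rows 154 and 204, columns 276–377. The two pips are at (269,174) and (269,185).

```bash
python3 -c "
from h import *;import pickle
c=pickle.load(open('w5.pkl','rb'))
for u,v in[(327,154),(326,204),(276,179),(377,180),(260,95),(384,98)]:print(u,v,onz(c,u,v,16).round(1))"
```

```text
327 154 [ 526.5 -266.3   16. ]
326 204 [ 518.9 -331.5   16. ]
276 179 [ 458.3 -291.6   16. ]
377 180 [ 587.2 -305.8   16. ]
260 95 [ 454.4 -189.3   16. ]
384 98 [ 599.9 -207.2   16. ]
```

```bash
python3 -m pendant '[[[-0.0036,0.0019,0.03],[0,0,0.015],0.037],[[-0.0036,0.0019,0.07],[0,0,0.015],0.037],[[-0.0036,0.0019,0.11],[0,0,0.015],0.037],[[-0.0036,0.0019,0.15],[0,0,0.015],0.037],[[-0.0036,0.0019,0.18],[0,0,0.015],0.037],[[-0.0036,0.0019,0.195],[0,0,0.015],0.037],[[-0.0036,0.0019,0.2],[0,0,0.015],0.037],[[-0.0036,0.0019,0.2],[0,0,0.015],0.037]]'
python3 -m pendant '[[[0,0,0.001],[0,0,0],0.037],[[0,0,0.002],[0,0,0],0.037],[[0,0,0.003],[0,0,0],0.037],[[0,0,0.003],[0,0,0],0.037]]'
```

```text
time: 14.97
tool_pos: [522.9, -298.3, 189.9]
tcp_rot: [-3.139, -0.001, 1.458]
contact_force: [-1.1, -0.1, 0.0]
grip_width: 38.6
time: 15.3
tool_pos: [523.0, -300.0, 188.9]
tcp_rot: [3.14, 0.001, 1.456]
contact_force: [-0.2, 0.5, -1.7]
grip_width: 38.9
```

```bash
python3 -m pendant '[[[0,0,0.0005],[0,0,0],0.037],[[0,0,0.0005],[0,0,0],0.037],[[0,0,0.0005],[0,0,0],0.037]]'
```

```text
time: 15.55
tool_pos: [522.7, -300.0, 187.5]
tcp_rot: [3.141, 0.0, 1.456]
contact_force: [0.4, -0.3, -1.7]
grip_width: 38.5
```

```bash
python3 -m pendant '[[[0,0,0.0005],[0,0,0],0.037],[[0,0,0.0005],[0,0,0],0.037]]'
python3 -m pendant '[[[0,0,0.0005],[0,0,0],0.037],[[0,0,0.0005],[0,0,0],0.037]]'
```

```text
time: 15.72
tool_pos: [522.7, -299.9, 186.7]
tcp_rot: [-3.142, 0.0, 1.456]
contact_force: [-0.4, 0.3, -1.6]
grip_width: 38.9
time: 15.88
tool_pos: [522.7, -299.9, 186.5]
tcp_rot: [3.142, 0.0, 1.456]
contact_force: [-1.8, 0.4, 1.5]
grip_width: 38.9
```

Touching (weight taken). Release and lift away.

```bash
python3 -m pendant '[[[0,0,0],[0,0,0],0.042],[[0,0,0],[0,0,0],0.048],[[0,0,0],[0,0,0],0.055],[[0,0,0],[0,0,0],0.06],[[0,0,-0.01],[0,0,0],0.06],[[0,0,-0.04],[0,0,0],0.06],[[0,0,-0.08],[0,0,0],0.06],[[0,0,-0.12],[0,0,0],0.06],[[0,0,-0.16],[0,0,0],0.06],[[0,0,-0.2],[0,0,0],0.06]]'
python3 -c "
from h import *
c=cam('scene');d=cam('wrist');f=lambda c,x,y,w,h,s:cv2.resize(c['color'][y:y+h,x:x+w,::-1],(w*s,h*s),interpolation=2)
cv2.imwrite('pics/e.png',np.hstack([f(c,140,80,300,285,1),f(d,220,70,210,190,2)[:285]]))
cv2.imwrite('pics/e.png',np.vstack([c['color'][50:350,100:500,::-1],np.zeros((0,400,3),np.uint8),f(d,230,80,200,150,2)]))"
```

```text
time: 16.72
tool_pos: [522.3, -299.5, 389.1]
tcp_rot: [3.141, 0.0, 1.456]
contact_force: [0.9, -0.7, -0.2]
grip_width: 59.8
```

View pics/e.png

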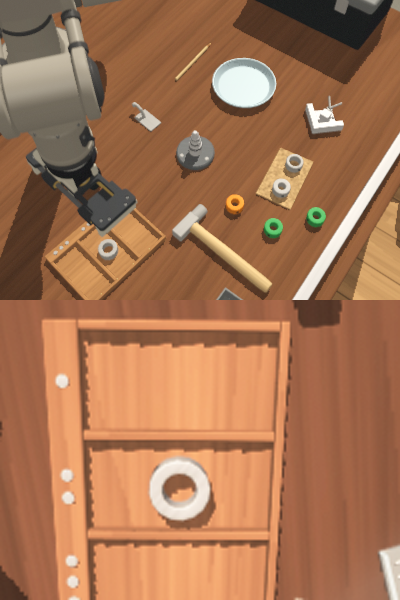

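The collar lies flat in the middle of the two-pip compartment, at about (180,490) in the crop. The other items look unmoved and the gripper is clear.

```bash
python3 -c "
from plant import close_job
print(close_job())"
```

```text
the job is handed in; nothing more can be done
None
```

The collar from the dish stopped at the two-groove mark, so it has a 22 mm bore. It now lies flat in the middle, two-pip compartment, and I handed the job in at about 17 s of the 45 s.

- **Fit on the gauge:** the underside stopped at about 59 mm, square, with the grooves just below it and little sideways force. I held a light push of about 6 to 7 N for over half a second. Just before that, the push was briefly about 8.3 N once the collar's weight is counted. That is slightly over the 5 to 8 N seating range but well under the 20 N limit.
- **Checks on the bore:** the bore-to-outside proportion in the first pictures also fits 22 mm. I could not count the individual grooves clearly in the pictures; the reading rests on the stop height and this proportion.
- **Final view:** the dish is empty, the collar lies flat in the compartment, and both mat collars, the coloured look-alikes and the other things in view appear unmoved. The tape measure was hidden by the arm in that picture. The gripper is well clear of everything.

No check failed. The measured tool position wandered by about 1 mm between readings, so I judged contact by force.

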